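# Find and mark the balance point of a camera boom

## Task

Find where the sealed camera boom lying on the black base plate balances: without lifting it, nudge it lengthwise out over the plate's right-hand edge, letting go between nudges, until it only just tips over on its own. Without shifting it along, slide the steel rider along the boom until its centre line stands right over that edge, and then push the boom back onto the plate until it lies flat again, with the rider still marking the balance point to within a centimetre. Leave the other things on the bench alone.

Things in the scene. Friction and masses are not known exactly. Their poses are not given: they have to be found in the camera images.
- plate: fixed black base plate, 240 mm (its x) by 260 mm (its y, the boom's way) and 20 mm high, lying on the bench (bench top at z = 0). Origin: centre of its underside. Its yaw varies by up to 9 degrees.
- tip_edge (a point): middle of the top rim of the plate's -y side (right-hand edge seen from the robot), 20 mm above the bench: the straight edge, along the plate's x, over which the boom tips. When the balance point passes it, the front end drops 20 mm to the bench (6 to 11 degrees) and the boom stays so. A finger pushing on an end holds it by friction: it may tip only when the finger backs off.
- bar: the camera boom: closed aluminium box tube 40 mm wide (x), 320 mm long (y), 25 mm high, loose on the plate, about square to the tipping edge, its front (-y) end out over it. Origin: centre of its underside at half length. 0.65 to 0.95 kg, nearly all a ballast fixed unseen inside: the balance point lies anywhere within 52 mm of half length.
- bar_rear (a point): centre of the boom's rear (+y) end face, where it is nudged towards -y; 12.5 mm above the underside.
- bar_front (a point): centre of the boom's front (-y) end face, 12.5 mm above the underside; after the boom has tipped this end lies on the bench.
- rider (a joint): position of the steel rider along the boom in m: 0 at half length, growing towards the rear (+y) end, range -0.145 to 0.145. It starts in the rear half (0.09 to 0.115). It moves with a light push of about 0.7 N along the boom and stays where it is left.
- rider_mark (a point): point on the boom's inner axis (12.5 mm above the boom's underside) below the centre line of the rider. The rider is a plain steel saddle that cannot come off: a block 50 mm across the boom, 16 mm along it, standing on the boom's top face (from 26 to 50 mm above the boom's underside), with a thin dark line over its middle that shows the mark.

How it is judged:
On the way, in this order (a step that is already met when the one before it is completed fails the run):
1. the boom has tipped over the edge on its own, with no finger on it (angle between bar's own z axis and vertical above 0.06 rad and contact force between the fingers and bar below 0.05 N), for 0.15 s.
2. the rider stands within 10 mm of the true balance point while the boom is still tipped (angle between bar's own z axis and vertical above 0.06 rad and distance between rider_mark and balance below 0.01 m), for 0.2 s.
At the end, for the whole second after the job is handed in: The boom lies flat (within 0.02 rad) and at rest on the base plate, and the rider's centre line is within 10 mm of the boom's true balance point (angle between bar's own z axis and vertical below 0.02 rad and height (world z) of bar between 0.017 and 0.024 m and distance between rider_mark and balance below 0.01 m and linear speed of bar below 0.01 m/s); the robot touches nothing.
It fails at once if the boom is lifted off the plate (height (world z) of bar above 0.07 m).
It fails at once if the boom falls off the plate (angle between bar's own z axis and vertical above 0.4 rad or height (world z) of bar below 0.004 m).
It fails at once if another thing on the bench is moved by more than 30 mm (distance of any of lens, spacer, driver, mouse, mug, jar, filter, bracket from where it was at the start of the episode above 0.03 m).
It also fails if it takes over 72 s, if anything falls off the work surface, if the arm or the gripper's body presses on something with over 40 N, if the wrist force passes 120 N, or if a joint passes its speed limit or range.

## Robot

A 6-joint arm with a two-finger parallel gripper is mounted at the origin on the work surface. World frame = base frame: x ahead of the robot, y to its left, z up, the work surface at z = 0. Lengths are in m, angles in rad, forces in N, time in s.
With the tool pointing down it reaches from about 0.425 to 0.95 m from the base axis. Payload 14.7 kg.
Tool frame: the origin (TCP) lies midway between the tips of the shut fingers; the grasp point (between the pads) lies 19 mm behind it; z points along the fingers, x is the direction in which the jaws open and shut, and the axes are right-handed (so a half turn about z gives the same grasp; the last joint's range is limited). The gripper opens to 85 mm and grips with 20 to 120 N. Pads are 22 mm wide; open, the fingers measure 114 mm over their backs; the gripper's body (76 mm by 85 mm) begins 54 mm behind the grasp point. The pads swing forward as they close: fully open they stand 13 mm farther back than shut.
Start: joints at [-1.304, 0.48, 1.596, -0, 1.065, -0.047], TCP at [0.201, -0.618, 0.231] pointing down, gripper open.
Joint ranges: [-2.75, 2.75], [-0.82, 2.05], [0.23, 2.67], [-1.56, 4.7], [0.09, 2.69], [-2.92, 2.92]. Speed limits (rad/s): [1.89, 1.89, 2.39, 3.01, 3.01, 3.01].

## Interface

Orientations are given as a rotation vector (axis times angle).
In Python, from bench import r, imaging gives the robot as it stands.
- The arm moves only by the tool drive_tool, never from a script. Its argument "steps" is a list of rows, each a list of 7 numbers: the turn, a rotation vector about the tool's x, y, z in degrees, then the shift along the tool's x, y, z in units of 30 mm (1.0 is 30 mm), then the opening, from 0 (shut) to 1 (fully open). A call has 1 to 12 rows; each row shifts and turns the commanded pose from where the row before left it, along the tool's axes as they then stand; what a row does not reach is not made up. A row lasts 1/8 s, in which the tool goes at most 62.5 mm and 10.7 degrees, less where a joint would pass 70% of its speed; a pose out of reach is approached as far as the arm can. A call is refused whole if a number of a shift passes 1 or a number of a turn 10.7, either way. A call with a gripper value outside its range is refused whole. The fingers move at their own pace and stop on an object; the grip force is fixed at half the most. Time passes only in rows, so rows that do not move let the fingers close. It gives the time, the measured TCP pose, the force and the opening at its end, in the units of the state.
- r.state(): the state, without advancing time (a new reading comes with each control period).
- imaging.capture(name): name is "scene" or "side" or "wrist"; returns a dict with "image" (420x560x3 uint8, red, green, blue), "depth" (420x560 float32, m along the optical axis (not along the pixel's ray), 0 where there is no reading), "vfov" (degrees; the focal length in pixels is half the picture's height over the tangent of half this angle, whatever the lens; pixels are square), "cx", "cy" (the principal point, pixels), "xyz" and "orientation" of the camera in the world; the wrist camera has in their place "T_tool_cam" (4x4, takes a point from camera to tool coordinates, whose origin is the TCP and whose axes are the tool frame's). Camera axes: x right, y down, z forward; pixel columns grow to the right and rows downward; lengths in m; the calibration is good to about 2 mm. A picture is of the moment at which its call begins: read the wrist's pose just before it.
- r.sign_off(): hands the job in, once; it reports no verdict.
The state is a dict: "t": time; "joint_pos": joint angles; "dq": joint speeds; "effort": joint torques, N m; "position": TCP position; "tool_rot": TCP orientation; "wrist_force": force on the tool from outside, world axes, zero at the start; "torque": the same for the moment, N m; "finger_gap": opening from 0.0 (shut) to 1.0 (fully open).
Only numpy, scipy, OpenCV 4.12 (cv2) and the standard library are available. Lean on these libraries where they do the work, as an engineer would, in place of code of your own. Each camera call takes 0.05 s, during which the arm holds its last target.

## Working session

There is one attempt and no reset: what is moved stays moved. The work goes in short steps, Python scripts to look and compute and a tool call to move; the robot and the scene stay as the last step left them, time stands still between calls to the robot, and variables do not carry over. Pictures are saved under pics/ and viewed, and the job is handed in when it is done.

Besides the shell and the picture viewer there is one more tool, called after ">>>" as name([rows], argument=value, ...), one row to a line, values as JSON. drive_tool: Moves the arm, as the interface text tells. Its arguments: {"type":"object","properties":{"steps":{"type":"array","items":{"type":"array","items":{"type":"number"}}}},"required":["steps"]}

```bash
ls; mkdir -p pics; python3 - <<'E'
from bench import r, imaging
import cv2
print(r.state())
for n in ["scene","side","wrist"]:
    c=imaging.capture(n); cv2.imwrite(f"pics/a_{n}.png",c["image"][:,:,::-1])
    print(n,{k:v for k,v in c.items() if k not in("image","depth")})
E
```

```text
pics
{'t': 0.0, 'joint_pos': array([-1.30358873e+00,  4.80822201e-01,  1.59684645e+00,  1.60838772e-05,
        1.06508124e+00, -4.66010062e-02]), 'dq': array([-4.69623930e-04, -3.80947333e-04, -4.06168519e-06,  6.99405058e-04,
       -2.61535831e-04,  2.05596282e-04]), 'effort': array([-2.00820818e-03, -9.50632095e+01, -4.30178654e+01, -3.31081465e-04,
        1.20970089e-02,  9.84610392e-05]), 'position': array([ 0.20056577, -0.61787369,  0.23068886]), 'tool_rot': array([-2.54067667e+00,  1.84660548e+00,  1.40490830e-03]), 'wrist_force': array([-1.09202609, -0.70257587,  0.39752682]), 'torque': array([-0.02895317, -0.00989764, -0.00431271]), 'finger_gap': 1.0005279951370245}
scene {'vfov': 45.00340686837798, 'cx': 277.1756816149601, 'cy': 204.58450289980559, 'xyz': array([1.06925199, 0.26785039, 0.71782808]), 'orientation': array([-1.47652168, -2.16710943,  0.777142  ])}
side {'vfov': 46.63480872858339, 'cx': 277.3597971786987, 'cy': 214.17269325828207, 'xyz': array([0.31644424, 0.62737684, 0.4687337 ]), 'orientation': array([-0.42957903,  2.60228601, -1.38615323])}
wrist {'vfov': 64.41333270658212, 'cx': 282.03138703412435, 'cy': 209.9824519639545, 'T_tool_cam': array([[ 9.99999252e-01,  1.22072572e-03,  7.85548535e-05,
        -6.37024867e-04],
       [-1.18194799e-03,  9.47693667e-01,  3.19179129e-01,
        -8.03443154e-02],
       [ 3.15184235e-04, -3.19178983e-01,  9.47694401e-01,
        -1.43335536e-01],
       [ 0.00000000e+00,  0.00000000e+00,  0.00000000e+00,
         1.00000000e+00]])}
```

View pics/a_scene.png

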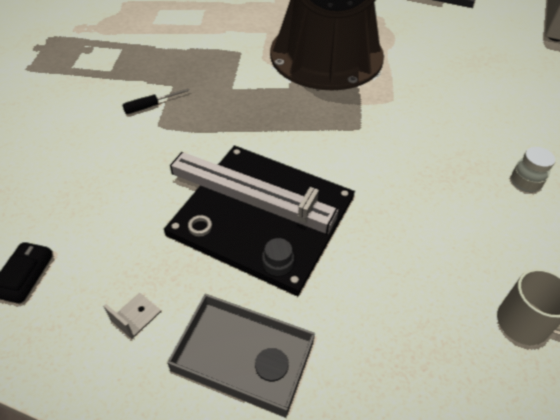

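View pics/a_side.png

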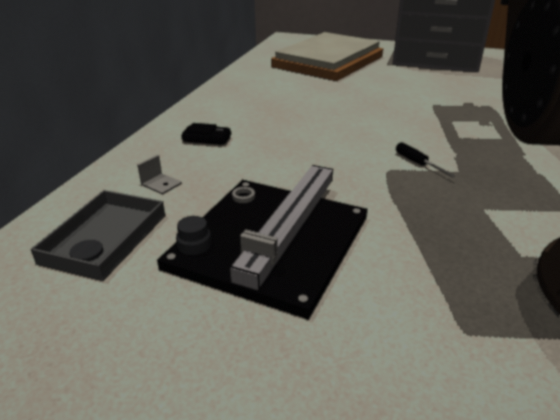

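View pics/a_wrist.png

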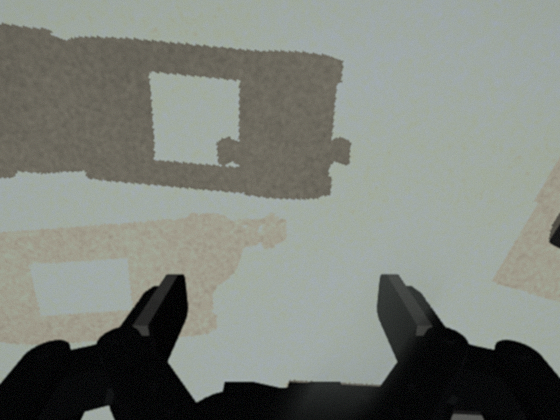

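```bash
cat > h.py <<'E'
import numpy as np, cv2
from scipy.spatial.transform import Rotation as R
from bench import r, imaging
def cam(n):
    s=r.state(); c=imaging.capture(n); h,w=c["image"].shape[:2]
    c["f"]=h/2/np.tan(np.radians(c["vfov"])/2)
    if "xyz" in c: c["R"]=R.from_rotvec(c["orientation"]).as_matrix(); c["p"]=np.array(c["xyz"])
    else:
        T=np.eye(4);T[:3,:3]=R.from_rotvec(s["tool_rot"]).as_matrix();T[:3,3]=s["position"]
        T=T@c["T_tool_cam"]; c["R"]=T[:3,:3];c["p"]=T[:3,3]
    return c
def ray(c,u,v):
    d=c["R"]@np.array([(u-c["cx"])/c["f"],(v-c["cy"])/c["f"],1.]); return c["p"],d
def onz(c,u,v,z):
    p,d=ray(c,u,v); return p+d*(z-p[2])/d[2]
def proj(c,P):
    q=c["R"].T@(np.array(P)-c["p"]); return q[:2]/q[2]*c["f"]+[c["cx"],c["cy"]]
def crop(c,name,u0,v0,u1,v1,s):
    im=cv2.resize(c["image"][v0:v1,u0:u1,::-1],None,fx=s,fy=s,interpolation=cv2.INTER_CUBIC)
    im=np.clip(im.astype(float)*1.0,0,255).astype(np.uint8)
    im=(255*(im/255.)**0.6).astype(np.uint8)
    for u in range((u0//20+1)*20,u1,20): cv2.line(im,((u-u0)*s,0),((u-u0)*s,6),(0,0,255),1); cv2.putText(im,str(u),((u-u0)*s,16),0,.35,(0,0,255))
    for v in range((v0//20+1)*20,v1,20): cv2.line(im,(0,(v-v0)*s),(6,(v-v0)*s),(0,0,255),1); cv2.putText(im,str(v),(8,(v-v0)*s),0,.35,(0,0,255))
    cv2.imwrite("pics/"+name,im)
E
python3 - <<'E'
from h import *
c=cam("scene"); crop(c,"b_scene.png",155,140,365,295,3)
# stretch x: just print
c=cam("side"); crop(c,"b_side.png",155,155,375,320,3)
print(r.state()["t"])
E
```

```text
0.25
```

View pics/b_scene.png

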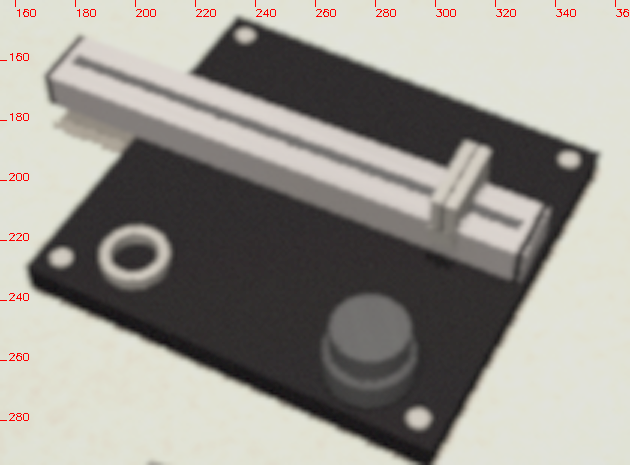

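View pics/b_side.png

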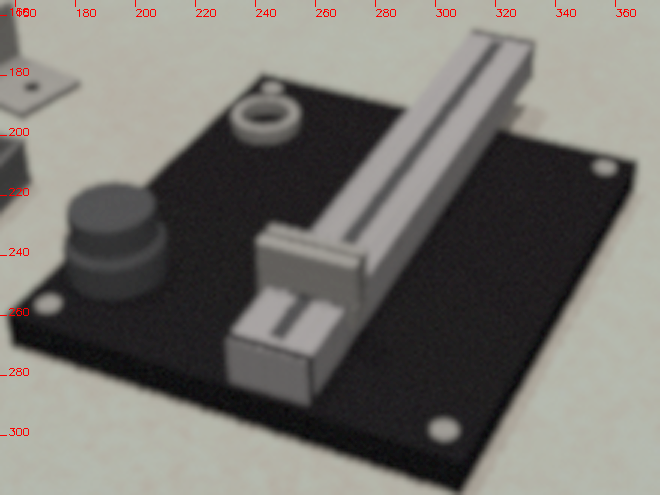

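```bash
cat > m1.py <<'E'
from h import *
a=cam("scene"); b=cam("side")
A=lambda p,z:onz(a,p[0]/3+155,p[1]/3+140,z).round(4)
B=lambda p,z:onz(b,p[0]/3+155,p[1]/3+155,z).round(4)
print("screws")
for p,q in zip([(245,35),(568,160),(61,258),(418,418)],[(604,167),(444,430),(272,88),(48,303)]): print(A(p,.02),B(q,.02))
print("plate corners")
for p,q in zip([(238,17),(597,155),(33,265),(432,455)],[(635,163),(463,480),(263,75),(13,333)]): print(A(p,.02),B(q,.02))
print("bar front far,near; rear far, near")
for p,q in zip([(82,38),(50,75),(547,207),(517,252)],[(533,42),(475,32),(313,360),(232,335)]): print(A(p,.045),B(q,.045))
print("rider",A((478,145),.07),A((448,207),.07),B((268,230),.07),B((362,258),.07))
E
python3 m1.py
```

```text
screws
[ 0.4163 -0.055   0.02  ] [ 0.4157 -0.0558  0.02  ]
[0.4423 0.1733 0.02  ] [0.4408 0.1728 0.02  ]
[ 0.6254 -0.078   0.02  ] [ 0.6239 -0.0786  0.02  ]
[0.6502 0.1502 0.02  ] [0.6499 0.1492 0.02  ]
plate corners
[ 0.4024 -0.0663  0.02  ] [ 0.4001 -0.0652  0.02  ]
[0.4316 0.1888 0.02  ] [0.4246 0.1991 0.02  ]
[ 0.6358 -0.0904  0.02  ] [ 0.6352 -0.0915  0.02  ]
[0.6687 0.1647 0.02  ] [0.6544 0.1747 0.02  ]
bar front far,near; rear far, near
[ 0.481  -0.1374  0.045 ] [ 0.4778 -0.1394  0.045 ]
[ 0.5175 -0.1402  0.045 ] [ 0.5144 -0.1408  0.045 ]
[0.5042 0.1755 0.045 ] [0.5008 0.1743 0.045 ]
[0.5422 0.1693 0.045 ] [0.5413 0.1699 0.045 ]
rider [0.4955 0.1287 0.07  ] [0.5458 0.1279 0.07  ] [0.5423 0.122  0.07  ] [0.4936 0.1286 0.07  ]
```

```bash
cat >> h.py <<'E'
EY=np.array([0.112,0.9937]); EDGE=np.array([0.5184,-0.0818])
def goto(P,yawdir=None):
    """print delta in tool axes(units of 30mm) to world point P; yawdir= desired tool x direction in world xy (sign free)"""
    s=r.state(); M=R.from_rotvec(s["tool_rot"]).as_matrix(); d=np.array(P)-s["position"]
    print("t",s["t"],"pos",s["position"].round(4),"F",s["wrist_force"].round(2),"gap",round(s["finger_gap"],3))
    print("M cols",M[:,0].round(3),M[:,1].round(3),M[:,2].round(3))
    if yawdir is not None:
        for sg in (1,-1):
            v=np.array([*(np.array(yawdir)*sg),0.]); x=v/np.linalg.norm(v); z=np.array([0,0,-1.]); y=np.cross(z,x)
            T=np.column_stack([x,y,z]); rv=np.degrees(R.from_matrix(M.T@T).as_rotvec())
            print("turn(tool deg)",rv.round(2),"then shift units",(T.T@d/0.03).round(3))
    else: print("shift units",(M.T@d/0.03).round(3))
E
python3 - <<'E'
from h import *
goto([0.5275,0.24,0.12],[0.9971,-0.0754])
E
```

```text
t 0.35 pos [ 0.2006 -0.6182  0.2312] F [ 0.28 -0.48  0.88] gap 1.002
M cols [ 0.309 -0.951 -0.   ] [-0.951 -0.309 -0.   ] [-0.  0. -1.]
turn(tool deg) [-1.000e-02  2.000e-02 -6.769e+01] then shift units [  8.707 -29.345   3.705]
turn(tool deg) [2.0000e-02 1.0000e-02 1.1231e+02] then shift units [-8.707 29.345  3.705]
```

>>> drive_tool([
  [0,0,-9.7,0,0,0,0.3],
  [0,0,-9.7,0,0,0,0.3],
  [0,0,-9.7,0,0,0,0.3],
  [0,0,-9.7,0,0,0,0.3],
  [0,0,-9.7,0,0,0,0.3],
  [0,0,-9.6,0,0,0,0.3],
  [0,0,-9.6,0,0,0,0.3],
  [0,0,0,1,-1,0,0.3],
  [0,0,0,1,-1,0,0.3],
  [0,0,0,1,-1,0,0.3],
  [0,0,0,1,-1,0,0.3],
  [0,0,0,1,-1,0,0.3],
])

```text
t: 1.85
position: [0.3625, -0.479, 0.2314]
tool_rot: [3.139, -0.119, 0.0]
wrist_force: [0.3, -0.4, 0.2]
finger_gap: 0.301
```

>>> drive_tool([
  [0,0,0,1,-1,0,0.3],
  [0,0,0,1,-1,0,0.3],
  [0,0,0,1,-1,0,0.3],
  [0,0,0,0.7,-1,0,0.3],
  [0,0,0,0,-1,0,0.3],
  [0,0,0,0,-1,0,0.3],
  [0,0,0,0,-1,0,0.3],
  [0,0,0,0,-1,0,0.3],
  [0,0,0,0,-1,0,0.3],
  [0,0,0,0,-1,0,0.3],
  [0,0,0,0,-1,0,0.3],
  [0,0,0,0,-1,0,0.3],
])

```text
t: 3.35
position: [0.4994, -0.1284, 0.2314]
tool_rot: [3.139, -0.119, 0.0]
wrist_force: [-0.3, 0.6, -0.4]
finger_gap: 0.3
```

>>> drive_tool([
  [0,0,0,0,-1,0,0.3],
  [0,0,0,0,-1,0,0.3],
  [0,0,0,0,-1,0,0.3],
  [0,0,0,0,-1,0,0.3],
  [0,0,0,0,-1,0,0.3],
  [0,0,0,0,-1,0,0.3],
  [0,0,0,0,-1,0,0.3],
  [0,0,0,0,-1,0,0.3],
  [0,0,0,0,-1,0,0.3],
  [0,0,0,0,-1,0,0.3],
  [0,0,0,0,-1,0,0.3],
  [0,0,0,0,-1,0,0.3],
])

```text
t: 4.85
position: [0.5265, 0.2307, 0.2314]
tool_rot: [-3.139, 0.118, -0.0]
wrist_force: [-0.3, 0.1, -0.5]
finger_gap: 0.299
```

```bash
python3 - <<'E'
from h import *
goto([0.5275,0.225,0.03],[0.9971,-0.0754])
print(r.state()["joint_pos"])
E
```

```text
t 4.85 pos [0.5265 0.2307 0.2314] F [-0.31  0.06 -0.54] gap 0.299
M cols [ 0.997 -0.075  0.   ] [-0.075 -0.997 -0.   ] [ 0.  0. -1.]
turn(tool deg) [-0.   -0.01  0.01] then shift units [0.048 0.185 6.713]
turn(tool deg) [ 1.0000e-02 -1.0000e-02 -1.7999e+02] then shift units [-0.048 -0.185  6.713]
[3.60186195e-01 3.75169552e-01 1.77248587e+00 1.78923801e-06
 9.93764757e-01 4.35546477e-01]
```

>>> drive_tool([
  [0,0,0,0,0,1,0.3],
  [0,0,0,0,0,1,0.3],
  [0,0,0,0,0,1,0.3],
  [0,0,0,0,0,1,0.3],
  [0,0,0,0,0,1,0.3],
  [0,0,0,0,0,1,0.3],
  [0,0,0,0.05,0,0.8,0.3],
  [0,0,0,0,0,0,0.3],
])

```text
t: 5.85
position: [0.5269, 0.2291, 0.0259]
tool_rot: [3.138, -0.119, -0.004]
wrist_force: [0.8, -0.2, 0.6]
finger_gap: 0.3
```

```bash
python3 - <<'E'
from h import *
c=cam("side"); crop(c,"c_side.png",155,155,375,320,3)
c=cam("scene"); crop(c,"c_scene.png",155,140,365,295,3)
E
```

```text
(no output)
```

View pics/c_side.png

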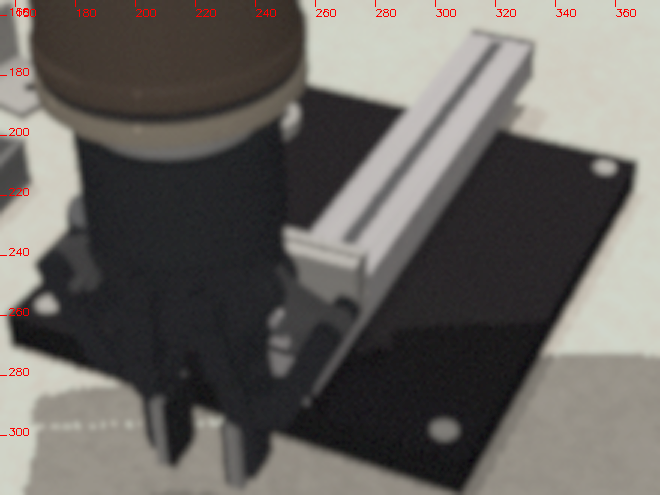

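View pics/c_scene.png

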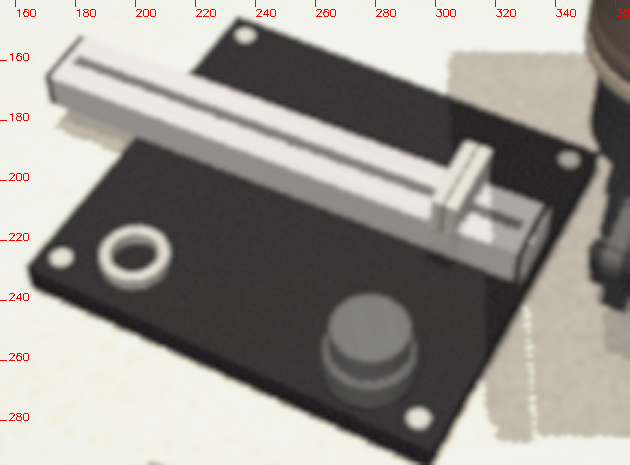

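>>> drive_tool([
  [0,0,0,0,0.8,0,0.3],
  [0,0,0,0,0.4,0,0.3],
  [0,0,0,0,0.25,0,0.3],
  [0,0,0,0,0.25,0,0.3],
  [0,0,0,0,0.25,0,0.3],
  [0,0,0,0,0.25,0,0.3],
  [0,0,0,0,0.25,0,0.3],
  [0,0,0,0,0.2,0,0.3],
  [0,0,0,0,0.1,0,0.3],
  [0,0,0,0,0,0,0.3],
  [0,0,0,0,-0.3,0,0.3],
  [0,0,0,0,0,0,0.3],
])

```text
t: 7.45
position: [0.5224, 0.1569, 0.0273]
tool_rot: [-3.139, 0.117, 0.0]
wrist_force: [-0.1, 0.6, -0.5]
finger_gap: 0.302
```

```bash
python3 - <<'E'
from h import *
c=cam("scene"); crop(c,"d_scene.png",125,120,335,275,3)
E
```

```text
(no output)
```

View pics/d_scene.png

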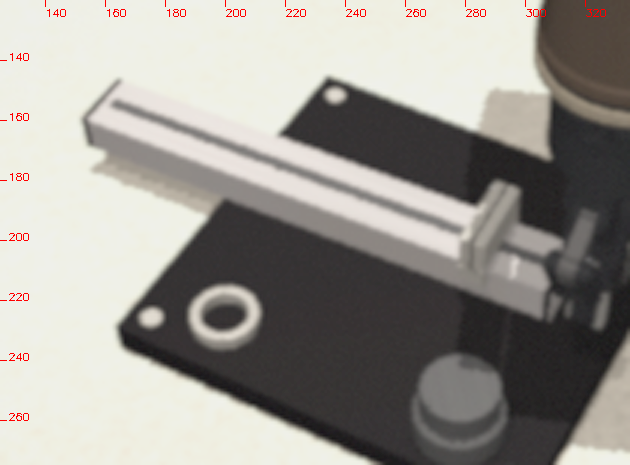

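```bash
cat >> h.py <<'E'
def cloud(c):
    h,w=c["depth"].shape; v,u=np.mgrid[0:h,0:w]; d=c["depth"]
    P=np.stack([(u-c["cx"])/c["f"]*d,(v-c["cy"])/c["f"]*d,d],-1)
    P=P@c["R"].T+c["p"]; P[d==0]=np.nan; return P
def barcheck(show=True):
    c=cam("scene"); P=cloud(c); im=c["image"].astype(int)
    m=(P[...,1]<-0.1)&(P[...,1]>-0.33)&(P[...,0]>0.43)&(P[...,0]<0.57)&(P[...,2]>0.010)&(P[...,2]<0.08)
    top=m&(im.sum(2)>400)
    Q=P[m]
    # axis coordinate along plate -y from edge
    k=np.polyfit(P[top][:,1],P[top][:,2],1)
    tilt=np.degrees(np.arctan(k[0]))
    r0=P[top]
    print("t",r.state()["t"],"n",m.sum(),top.sum(),"z med",np.median(r0[:,2]).round(4),"tilt deg",tilt.round(2),"ymin 1%",np.percentile(Q[:,1],[.5,2]).round(4), "x at front",np.median(Q[Q[:,1]<Q[:,1].min()+0.02][:,0]).round(4))
    return c,P
E
python3 - <<'E'
from h import *
c,P=barcheck()
A=lambda p,z:onz(c,p[0]/3+125,p[1]/3+120,z).round(4)
print(A((120,80),.045),A((86,120),.045))
print(A((504,182),.07),A((476,243),.07))
goto([.52,.15,.027])
E
```

```text
t 7.55 n 984 564 z med 0.0454 tilt deg 0.37 ymin 1% [-0.1823 -0.1803] x at front 0.5093
[ 0.4789 -0.1757  0.045 ] [ 0.5185 -0.1775  0.045 ]
[0.4924 0.0885 0.07  ] [0.5423 0.0898 0.07  ]
t 7.55 pos [0.5222 0.1565 0.0272] F [0.2  0.33 0.17] gap 0.3
M cols [ 0.997 -0.075 -0.   ] [-0.075 -0.997  0.   ] [-0. -0. -1.]
shift units [-0.058  0.22   0.007]
```

>>> drive_tool([
  [0,0,0,0,0.25,0,0.3],
  [0,0,0,0,0.15,0,0.3],
  [0,0,0,0,0.1,0,0.3],
  [0,0,0,0,0,0,0.3],
  [0,0,0,0,-0.3,0,0.3],
  [0,0,0,0,0,0,0.3],
])

```text
t: 8.3
position: [0.5221, 0.1509, 0.0273]
tool_rot: [-3.139, 0.117, -0.0]
wrist_force: [1.1, 0.3, 0.3]
finger_gap: 0.299
```

```bash
python3 -c "
from h import *
barcheck()"
```

```text
t 8.35 n 1064 606 z med 0.0453 tilt deg 0.17 ymin 1% [-0.1885 -0.1868] x at front 0.509
```

>>> drive_tool([
  [0,0,0,0,0.25,0,0.3],
  [0,0,0,0,0.12,0,0.3],
  [0,0,0,0,0.08,0,0.3],
  [0,0,0,0,0,0,0.3],
  [0,0,0,0,-0.3,0,0.3],
  [0,0,0,0,0,0,0.3],
])

```text
t: 9.1
position: [0.5217, 0.1464, 0.0273]
tool_rot: [-3.139, 0.117, -0.0]
wrist_force: [-0.5, -1.0, 0.3]
finger_gap: 0.3
```

```bash
python3 -c "
from h import *
barcheck()"
```

```text
t 9.15 n 1113 639 z med 0.0453 tilt deg 0.34 ymin 1% [-0.1931 -0.1915] x at front 0.5079
```

>>> drive_tool([
  [0,0,0,0,0.25,0,0.3],
  [0,0,0,0,0.12,0,0.3],
  [0,0,0,0,0.08,0,0.3],
  [0,0,0,0,0,0,0.3],
  [0,0,0,0,-0.3,0,0.3],
  [0,0,0,0,0,0,0.3],
])

```text
t: 9.9
position: [0.5214, 0.1419, 0.0273]
tool_rot: [-3.139, 0.117, -0.0]
wrist_force: [0.3, 0.5, 0.9]
finger_gap: 0.298
```

```bash
python3 -c "
from h import *
barcheck()"
```

```text
t 9.95 n 1165 670 z med 0.0453 tilt deg 0.38 ymin 1% [-0.1976 -0.1956] x at front 0.5081
```

>>> drive_tool([
  [0,0,0,0,0.25,0,0.3],
  [0,0,0,0,0.12,0,0.3],
  [0,0,0,0,0.08,0,0.3],
  [0,0,0,0,0,0,0.3],
  [0,0,0,0,-0.3,0,0.3],
  [0,0,0,0,0,0,0.3],
])

```text
t: 10.7
position: [0.521, 0.1374, 0.0273]
tool_rot: [-3.139, 0.117, -0.0]
wrist_force: [0.5, 0.5, -0.6]
finger_gap: 0.302
```

```bash
python3 -c "
from h import *
barcheck()"
```

```text
t 10.75 n 1224 699 z med 0.0453 tilt deg 0.25 ymin 1% [-0.2023 -0.1999] x at front 0.5084
```

>>> drive_tool([
  [0,0,0,0,0.25,0,0.3],
  [0,0,0,0,0.12,0,0.3],
  [0,0,0,0,0.08,0,0.3],
  [0,0,0,0,0,0,0.3],
  [0,0,0,0,-0.3,0,0.3],
  [0,0,0,0,0,0,0.3],
])

```text
t: 11.5
position: [0.5207, 0.1329, 0.0273]
tool_rot: [-3.139, 0.117, -0.0]
wrist_force: [0.5, 0.0, 0.1]
finger_gap: 0.302
```

```bash
python3 -c "
from h import *
barcheck()"
```

```text
t 11.55 n 1270 729 z med 0.0452 tilt deg 0.25 ymin 1% [-0.2064 -0.2043] x at front 0.5091
```

>>> drive_tool([
  [0,0,0,0,0.25,0,0.3],
  [0,0,0,0,0.12,0,0.3],
  [0,0,0,0,0.08,0,0.3],
  [0,0,0,0,0,0,0.3],
  [0,0,0,0,-0.3,0,0.3],
  [0,0,0,0,0,0,0.3],
])

```text
t: 12.3
position: [0.5204, 0.1284, 0.0273]
tool_rot: [-3.139, 0.117, -0.0]
wrist_force: [-0.1, 0.2, -0.4]
finger_gap: 0.303
```

```bash
python3 -c "
from h import *
barcheck()"
```

```text
t 12.35 n 1320 762 z med 0.0453 tilt deg 0.23 ymin 1% [-0.2108 -0.2088] x at front 0.5077
```

>>> drive_tool([
  [0,0,0,0,0.25,0,0.3],
  [0,0,0,0,0.12,0,0.3],
  [0,0,0,0,0.08,0,0.3],
  [0,0,0,0,0,0,0.3],
  [0,0,0,0,-0.3,0,0.3],
  [0,0,0,0,0,0,0.3],
])

```text
t: 13.1
position: [0.52, 0.1239, 0.0273]
tool_rot: [-3.139, 0.117, -0.0]
wrist_force: [-0.8, 0.1, 0.2]
finger_gap: 0.3
```

```bash
python3 -c "
from h import *
barcheck()"
```

```text
t 13.15 n 1376 794 z med 0.0453 tilt deg 0.28 ymin 1% [-0.2156 -0.2133] x at front 0.5083
```

>>> drive_tool([
  [0,0,0,0,0.25,0,0.3],
  [0,0,0,0,0.12,0,0.3],
  [0,0,0,0,0.08,0,0.3],
  [0,0,0,0,0,0,0.3],
  [0,0,0,0,-0.3,0,0.3],
  [0,0,0,0,0,0,0.3],
])

```text
t: 13.9
position: [0.5197, 0.1194, 0.0273]
tool_rot: [-3.139, 0.117, -0.0]
wrist_force: [0.4, -0.4, 0.4]
finger_gap: 0.3
```

```bash
python3 -c "
from h import *
barcheck()"
```

```text
t 13.95 n 1415 814 z med 0.0439 tilt deg 1.27 ymin 1% [-0.2203 -0.2178] x at front 0.5081
```

>>> drive_tool([
  [0,0,0,0,-0.2,0,0.3],
  [0,0,0,0,0,0,0.3],
  [0,0,0,0,0,0,0.3],
  [0,0,0,0,0,0,0.3],
])

```text
t: 14.45
position: [0.52, 0.1247, 0.0273]
tool_rot: [3.139, -0.118, 0.0]
wrist_force: [-0.3, 0.8, 0.4]
finger_gap: 0.301
```

```bash
python3 -c "
from h import *
c,P=barcheck()
crop(c,'e_scene.png',125,120,335,275,3)"
```

```text
t 14.5 n 1422 816 z med 0.0445 tilt deg 0.78 ymin 1% [-0.2201 -0.2175] x at front 0.5084
```

View pics/e_scene.png

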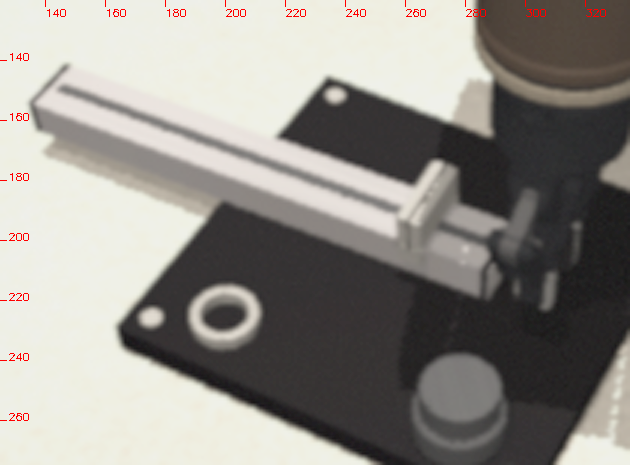

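>>> drive_tool([
  [0,0,0,0,0,0,0.3],
  [0,0,0,0,0,0,0.3],
  [0,0,0,0,0,0,0.3],
  [0,0,0,0,0,0,0.3],
])

```text
t: 15.0
position: [0.5201, 0.1248, 0.0273]
tool_rot: [-3.139, 0.118, -0.0]
wrist_force: [-0.2, 0.2, -0.2]
finger_gap: 0.302
```

```bash
python3 -c "
from h import *
c,P=barcheck()
"
```

```text
t 15.05 n 1427 822 z med 0.045 tilt deg 0.34 ymin 1% [-0.2201 -0.2177] x at front 0.5083
```

>>> drive_tool([
  [0,0,0,0,0.35,0,0.3],
  [0,0,0,0,0.16,0,0.3],
  [0,0,0,0,0.06,0,0.3],
  [0,0,0,0,0,0,0.3],
  [0,0,0,0,-0.5,0,0.3],
  [0,0,0,0,0,0,0.3],
  [0,0,0,0,0,0,0.3],
  [0,0,0,0,0,0,0.3],
])

```text
t: 16.05
position: [0.5198, 0.1227, 0.0273]
tool_rot: [3.139, -0.118, -0.0]
wrist_force: [-0.7, -0.4, 0.2]
finger_gap: 0.301
```

```bash
python3 -c "
from h import *
c,P=barcheck()
"
```

```text
t 16.1 n 1326 753 z med 0.035 tilt deg 7.48 ymin 1% [-0.2235 -0.2206] x at front 0.5046
```

>>> drive_tool([
  [0,0,0,0,-0.2,-0.4,0.3],
  [0,0,0,0,0,-1,0.3],
  [0,0,0,0,0,-1,0.3],
  [0,0,0,0,0,0,0.3],
])

```text
t: 16.6
position: [0.5219, 0.1292, 0.1021]
tool_rot: [-3.138, 0.118, -0.007]
wrist_force: [-0.1, -0.4, -0.5]
finger_gap: 0.295
```

```bash
python3 -c "
from h import *
c,P=barcheck()
crop(c,'f_scene.png',125,120,335,275,3)
c=cam('side'); crop(c,'f_side.png',155,135,375,300,3)
c=cam('wrist'); cv2.imwrite('pics/f_wrist.png',c['image'][:,:,::-1])
"
```

```text
t 16.65 n 1304 750 z med 0.0342 tilt deg 8.02 ymin 1% [-0.2235 -0.2211] x at front 0.5046
```

View pics/f_scene.png

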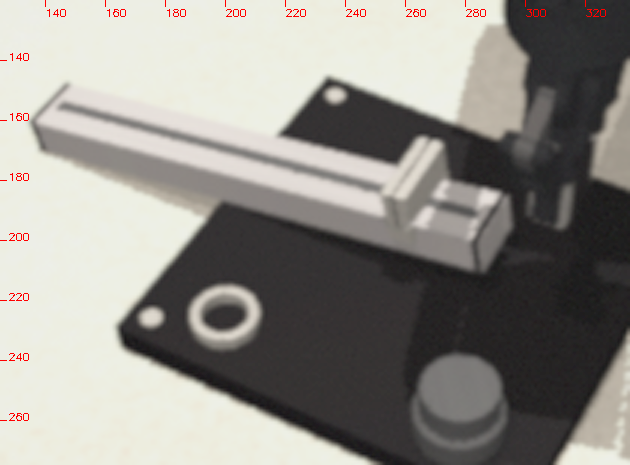

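View pics/f_side.png

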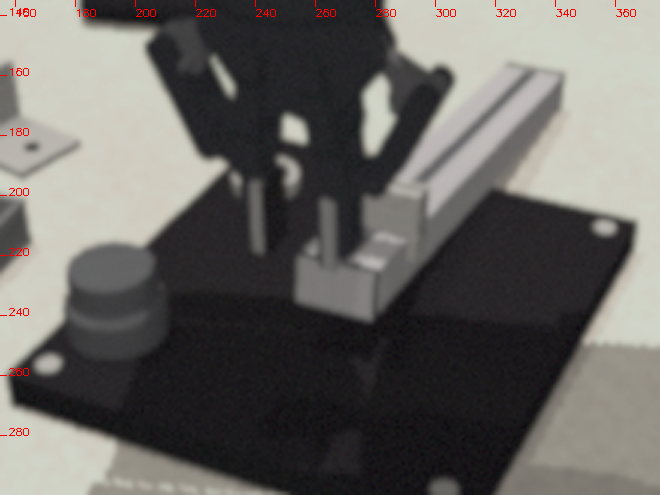

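View pics/f_wrist.png

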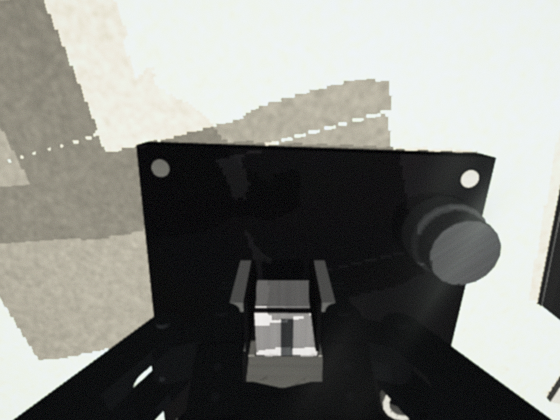

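```bash
python3 - <<'E'
from h import *
c=cam("scene")
A=lambda p,z:onz(c,p[0]/3+125,p[1]/3+120,z)
f=[A((68,85),.0248),A((33,122),.0248)]; b=[A((511,194),.068),A((472,247),.068)]
print(np.round(f+b,4))
F=(f[0]+f[1])/2;B=(b[0]+b[1])/2; print(F,B,np.linalg.norm(F-B),np.degrees(np.arctan2(*(B-F)[:2])))
rd=[A((434,138),.083),A((396,193),.083)]; print("rider at z.083 guess",np.round(rd,4))
# depth based plane fit of bar top
P=cloud(c)
d=(B-F)[:2]/np.linalg.norm((B-F)[:2]); q=(P[...,:2]-F[:2]); s=q@d; w=q@np.array([d[1],-d[0]])
im=c["image"].astype(int).sum(2)
m=(abs(w)<.014)&(s>.01)&(s<.31)
zz=P[...,2]; 
for lo in np.arange(0,.33,.02):
    k=m&(s>=lo)&(s<lo+.02); print(round(lo,2),k.sum(),np.median(zz[k]).round(4) if k.sum() else '',end=' | ')
k=m&(s<.2); print(np.polyfit(s[k],zz[k],1))
E
```

```text
[[ 0.4781 -0.218   0.0248]
 [ 0.5163 -0.2211  0.0248]
 [ 0.498   0.0949  0.068 ]
 [ 0.5443  0.0882  0.068 ]]
[ 0.49718476 -0.21956356  0.0248    ] [0.52115519 0.09157903 0.068     ] 0.31504052441757263 4.405364855187799
rider at z.083 guess [[0.4864 0.0422 0.083 ]
 [0.535  0.0384 0.083 ]]
0.0 47 0.0278 | 0.02 97 0.0301 | 0.04 105 0.0329 | 0.06 114 0.0352 | 0.08 121 0.038 | 0.1 135 0.0408 | 0.12 122 0.0439 | 0.14 111 0.047 | 0.16 115 0.05 | 0.18 118 0.0527 | 0.2 134 0.0551 | 0.22 142 0.058 | 0.24 94 0.0614 | 0.26 250 0.0705 | 0.28 186 0.0661 | 0.3 112 0.0683 | 0.32 0  | [0.14866376 0.02190332]
```

```bash
cat >> h.py <<'E'
TL=np.radians(8.0); UH=np.array([.076,.9971]); E0=np.array([.5079,-.0806,.02])
TT=np.array([*(UH*np.cos(TL)),np.sin(TL)]); NN=np.array([*(-UH*np.sin(TL)),np.cos(TL)]); XX=np.cross(TT,NN)
def barpt(s,h): return E0+TT*s+NN*h
def gotobar(s,h):
    S=r.state(); M=R.from_rotvec(S["tool_rot"]).as_matrix(); T=np.column_stack([XX,-TT,-NN])
    q=S["position"]-E0
    print("t",S["t"],"pos",S["position"].round(4),"F",S["wrist_force"].round(2),"cur s,h,w",(q@TT).round(4),(q@NN).round(4),(q@XX).round(4))
    print("turn",np.degrees(R.from_matrix(M.T@T).as_rotvec()).round(2),"then shift",(T.T@(barpt(s,h)-S["position"])/.03).round(3))
E
python3 - <<'E'
from h import *
print(XX)
gotobar(.162,.029)
E
```

```text
[ 9.97100000e-01 -7.60000000e-02  1.73472348e-18]
t 16.8 pos [0.5199 0.1287 0.099 ] F [-0.39 -0.28 -0.57] cur s,h,w 0.2185 0.049 -0.0039
turn [8.01 0.04 0.03] then shift [0.13  1.885 0.667]
```

>>> drive_tool([
  [8,0,0,0.13,0,0,0.3],
  [0,0,0,0,0.9,0,0.3],
  [0,0,0,0,0.95,0,0.3],
  [0,0,0,0,0,0.4,0.3],
  [0,0,0,0,0,0,0.3],
])

```text
t: 17.42
position: [0.5185, 0.0756, 0.0787]
tool_rot: [-3.01, 0.114, -0.001]
wrist_force: [-0.7, 0.8, -0.7]
finger_gap: 0.299
```

```bash
python3 -c "
from h import *
c,P=barcheck()
gotobar(.162,.029)
crop(c,'g_scene.png',125,120,335,275,3)
c=cam('side'); crop(c,'g_side.png',155,135,375,300,3)
"
```

```text
t 17.475 n 1306 754 z med 0.0341 tilt deg 8.0 ymin 1% [-0.2235 -0.2211] x at front 0.505
t 17.475 pos [0.5188 0.0758 0.0792] F [ 0.9  -0.21  0.45] cur s,h,w 0.1635 0.0368 -0.0011
turn [0.59 0.22 0.05] then shift [0.035 0.051 0.261]
```

View pics/g_scene.png

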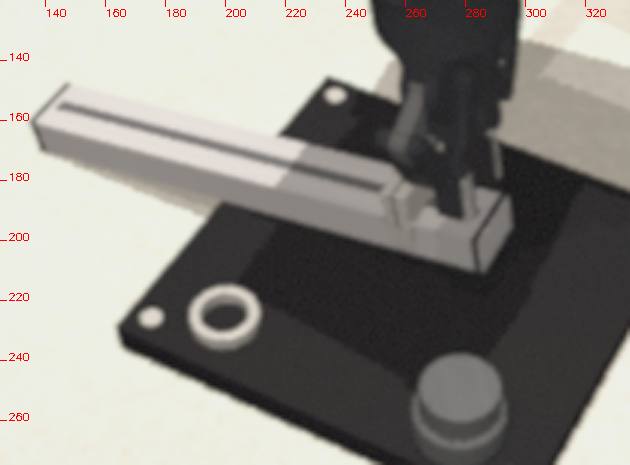

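View pics/g_side.png

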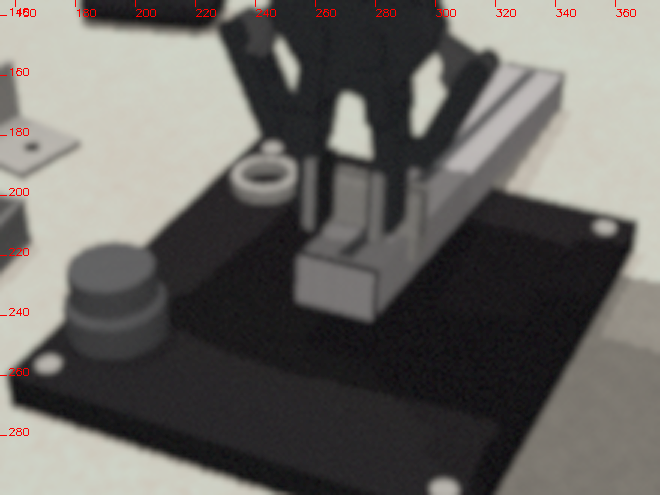

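>>> drive_tool([
  [0.5,0,0,0.04,0,0.13,0.3],
  [0,0,0,0,0.3,0,0.3],
  [0,0,0,0,0.4,0,0.3],
  [0,0,0,0,0.4,0,0.3],
  [0,0,0,0,0.4,0,0.3],
  [0,0,0,0,0.4,0,0.3],
  [0,0,0,0,0.4,0,0.3],
  [0,0,0,0,0.4,0,0.3],
  [0,0,0,0,0.4,0,0.3],
  [0,0,0,0,0.4,0,0.3],
  [0,0,0,0,0.4,0,0.3],
  [0,0,0,0,0,0,0.3],
])

```text
t: 19.02
position: [0.5119, -0.0408, 0.0599]
tool_rot: [-3.001, 0.114, -0.005]
wrist_force: [-0.2, -0.9, -0.3]
finger_gap: 0.302
```

```bash
python3 -c "
from h import *
c,P=barcheck()
gotobar(.0165,.033)
crop(c,'i_scene.png',125,120,335,275,3)
for h in (.05,.025): print(h,[((proj(c,barpt(-.003,h)+XX*w)-[125,120])*3).round(1) for w in (-.025,.025)])
"
```

```text
t 19.075 n 1264 436 z med 0.0303 tilt deg 8.08 ymin 1% [-0.2238 -0.2213] x at front 0.5042
t 19.075 pos [ 0.512  -0.0404  0.06  ] F [ 0.27 -0.27  0.38] cur s,h,w 0.0456 0.034 0.001
turn [0.09 0.1  0.  ] then shift [-0.034  0.97   0.032]
0.05 [array([237.4,  91.8]), array([194. , 144.3])]
0.025 [array([245.9, 122.4]), array([203.6, 174.9])]
```

View pics/i_scene.png

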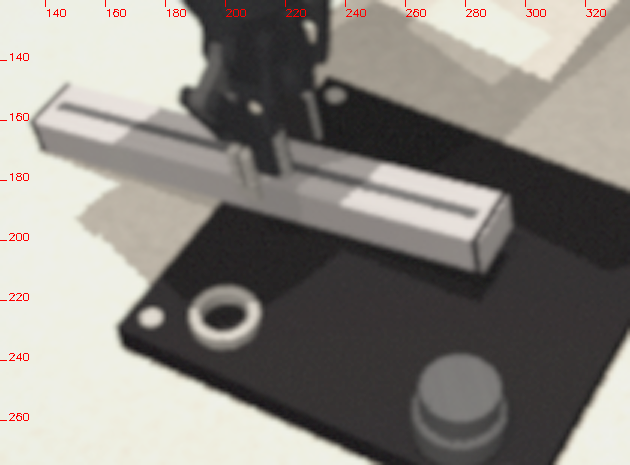

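>>> drive_tool([
  [0,0,0,0,0.35,0,0.3],
  [0,0,0,0,0.3,0,0.3],
  [0,0,0,0,0.2,0,0.3],
  [0,0,0,0,0,0,0.3],
  [0,0,0,0,-0.6,0,0.3],
  [0,0,0,0,-1,-0.2,0.3],
  [0,0,0,0,-1,-1,0.3],
  [0,0,0,0,-1,-1,0.3],
  [0,0,0,0,0,0,0.3],
])

```text
t: 20.2
position: [0.5187, 0.0348, 0.1391]
tool_rot: [-3.001, 0.108, -0.011]
wrist_force: [-0.2, 0.1, -0.2]
finger_gap: 0.302
```

```bash
python3 -c "
from h import *
c,P=barcheck()
gotobar(.0165,.033)
crop(c,'j_scene.png',145,125,245,200,6)
for s in (-.003,0,.003): print(s,[((proj(c,barpt(s,.05)+XX*w)-[145,125])*6).round(1) for w in (-.025,.025)])
c=cam('side')
crop(c,'j_side.png',255,145,365,225,6)
for s in (-.003,0,.003): print(s,[((proj(c,barpt(s,.05)+XX*w)-[255,145])*6).round(1) for w in (-.025,.025)])
"
```

```text
t 20.25 n 1250 710 z med 0.0337 tilt deg 8.03 ymin 1% [-0.2235 -0.2208] x at front 0.5052
t 20.25 pos [0.518  0.034  0.1377] F [-0.25  0.15  0.88] cur s,h,w 0.1303 0.1006 0.0013
turn [0.08 0.   0.19] then shift [-0.044  3.793  2.253]
-0.003 [array([354.9, 153.6]), array([268. , 258.6])]
0 [array([363.1, 155.7]), array([276.5, 260.9])]
0.003 [array([371.5, 157.7]), array([285. , 263.1])]
-0.003 [array([413.1, 148.5]), array([249. , 116.6])]
0 [array([409.8, 151.8]), array([245.3, 119.8])]
0.003 [array([406.5, 155.2]), array([241.5, 123. ])]
```

View pics/j_scene.png

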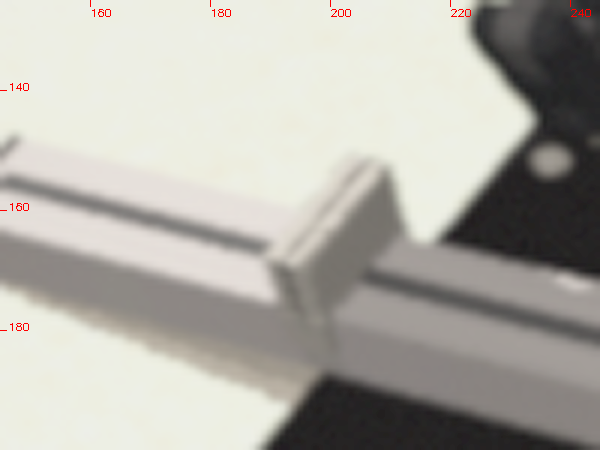

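View pics/j_side.png

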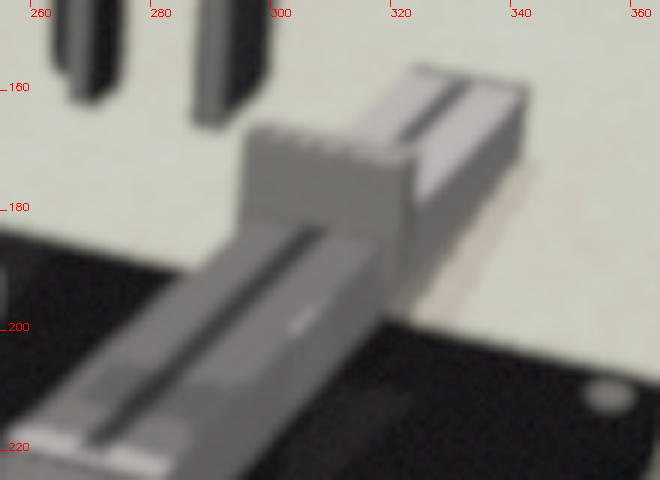

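```bash
python3 - <<'E'
from h import *
c=cam('scene'); ex=np.array([.9937,-.112])
for w in (-.06,-.04,.02,.04): print(((proj(c,[*(EDGE+ex*w),.02])-[145,125])*6).round(1))
for w in (-.06,-.04,.02,.04): print(((proj(c,[*(EDGE+ex*w),.02])-[145,125])*6).round(1)) if 0 else None
d=cam('side')
for w in (-.08,-.04,.02,.04): print('side',((proj(d,[*(EDGE+ex*w),.02])-[255,145])*6).round(1))
# rider base at bar top corners (h=.026) rear face, s=.0025 -> s+.008
for s in (-.003,0,.003): print(s,[((proj(d,barpt(s+.008,.026)+XX*w)-[255,145])*6).round(1) for w in (-.02,.02)],[((proj(d,barpt(s+.008,.05)+XX*w)-[255,145])*6).round(1) for w in (-.025,.025)])
E
```

```text
[439.2 228.7]
[405.9 267.9]
[301.1 391.6]
[264.4 434.9]
side [539.2 348.5]
side [407.6 317.5]
side [218.4 272.8]
side [157.4 258.4]
-0.003 [array([380.1, 232.6]), array([249.7, 205.9])] [array([404.2, 157.5]), array([239. , 125.2])]
0 [array([376.7, 236.2]), array([246. , 209.4])] [array([400.8, 160.9]), array([235.2, 128.4])]
0.003 [array([373.3, 239.8]), array([242.2, 212.8])] [array([397.4, 164.3]), array([231.3, 131.7])]
```

>>> drive_tool([
  [0,0,0,-0.04,1,0.9,0.3],
  [0,0,0,0,0.9,0.9,0.3],
  [0,0,0,0,0.5,0.45,0.3],
  [0,0,0,0,0.4,0,0.3],
  [0,0,0,0,0.5,0,0.3],
  [0,0,0,0,0,0,0.3],
])

```text
t: 21.15
position: [0.5098, -0.057, 0.0566]
tool_rot: [-3.002, 0.115, -0.006]
wrist_force: [-0.3, 0.3, 0.5]
finger_gap: 0.298
```

```bash
python3 -c "
from h import *
gotobar(.0156,.033)
"
```

```text
t 21.15 pos [ 0.5098 -0.057   0.0566] F [-0.3   0.34  0.47] cur s,h,w 0.0286 0.033 0.0001
turn [ 0.1   0.06 -0.02] then shift [-0.003  0.432 -0.001]
```

Push the last 13 mm, then back off, rise.

>>> drive_tool([
  [0,0,0,0,0.25,0,0.3],
  [0,0,0,0,0.18,0,0.3],
  [0,0,0,0,0,0,0.3],
  [0,0,0,0,-0.6,0,0.3],
  [0,0,0,0,-1,-0.3,0.3],
  [0,0,0,0,-0.8,-1,0.3],
  [0,0,0,0,0,-1,0.3],
  [0,0,0,0,0,-1,0.3],
  [0,0,0,0,0,-1,0.3],
  [0,0,0,0,0,0,0.3],
])

```text
t: 22.4
position: [0.5139, -0.0145, 0.1943]
tool_rot: [-3.002, 0.112, -0.01]
wrist_force: [0.2, 0.6, -0.4]
finger_gap: 0.299
```

```bash
python3 -c "
from h import *
c,P=barcheck()
gotobar(.0165,.033)
crop(c,'k_scene.png',145,125,245,200,6)
for s in (-.006,-.003,0,.003): print(s,[((proj(c,barpt(s,.05)+XX*w)-[145,125])*6).round(1) for w in (-.025,.025)])
"
```

```text
t 22.45 n 1223 600 z med 0.0324 tilt deg 7.96 ymin 1% [-0.2236 -0.2215] x at front 0.5052
t 22.45 pos [ 0.5131 -0.0144  0.193 ] F [ 1.11  0.69 -0.33] cur s,h,w 0.0898 0.1621 0.0002
turn [0.09 0.02 0.09] then shift [-0.006  2.444  4.303]
-0.006 [array([346.6, 151.6]), array([259.6, 256.4])]
-0.003 [array([354.9, 153.6]), array([268. , 258.6])]
0 [array([363.1, 155.7]), array([276.5, 260.9])]
0.003 [array([371.5, 157.7]), array([285. , 263.1])]
```

View pics/k_scene.png

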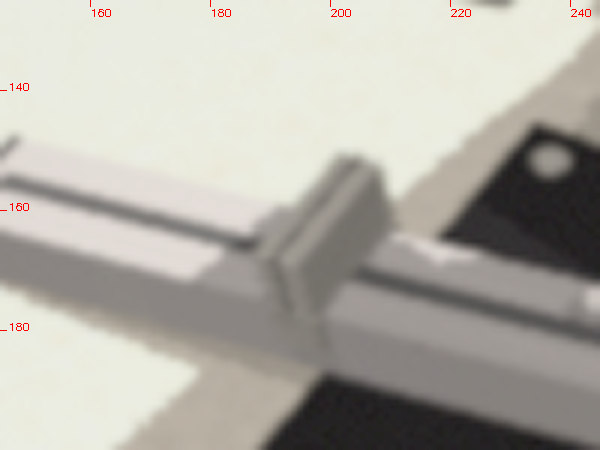

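>>> drive_tool([
  [-8.1,0,0,0,0,0,0.3],
  [0,0,0,0,1,0,0.3],
  [0,0,0,0,1,0,0.3],
  [0,0,0,0,1,0,0.3],
  [0,0,0,0,1,0,0.3],
  [0,0,0,0,1,0,0.3],
  [0,0,0,0,1,0,0.3],
  [0,0,0,0,1,0,0.3],
  [0,0,0,0,1,0,0.3],
  [0,0,0,0,0.5,0,0.3],
  [0,0,0,0,0,0,0.3],
])

```text
t: 23.82
position: [0.4935, -0.2694, 0.1923]
tool_rot: [3.137, -0.119, -0.004]
wrist_force: [-0.3, 0.2, -0.4]
finger_gap: 0.303
```

```bash
python3 -c "
from h import *
goto([.4935,-.268,.011],UH[::-1]*[1,-1])
c=cam('scene');crop(c,'l_scene.png',125,120,335,275,3)
d=cam('side'); crop(d,'l_side.png',255,145,365,225,6)
for s in (-.006,-.003,0,.003): print(s,[((proj(c,barpt(s,.05)+XX*w)-[125,120])*3).round(1) for w in (-.025,.025)],[((proj(d,barpt(s,.05)+XX*w)-[255,145])*6).round(1) for w in (-.025,.025)])
"
```

```text
t 23.825 pos [ 0.4935 -0.2694  0.1923] F [-0.29  0.16 -0.42] gap 0.303
M cols [ 0.997 -0.076 -0.003] [-0.076 -0.997  0.003] [-0.003 -0.002 -1.   ]
turn(tool deg) [0.15 0.16 0.01] then shift units [-2.000e-03 -4.600e-02  6.044e+00]
turn(tool deg) [  -0.24    0.23 -179.99] then shift units [2.000e-03 4.600e-02 6.044e+00]
-0.006 [array([233.3,  90.8]), array([189.8, 143.2])] [array([416.4, 145.1]), array([252.7, 113.4])]
-0.003 [array([237.4,  91.8]), array([194. , 144.3])] [array([413.1, 148.5]), array([249. , 116.6])]
0 [array([241.6,  92.8]), array([198.2, 145.4])] [array([409.8, 151.8]), array([245.3, 119.8])]
0.003 [array([245.7,  93.8]), array([202.5, 146.5])] [array([406.5, 155.2]), array([241.5, 123. ])]
```

View pics/l_scene.png

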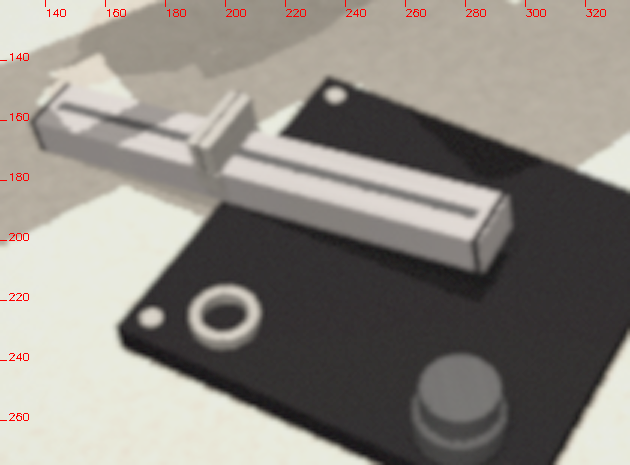

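View pics/l_side.png

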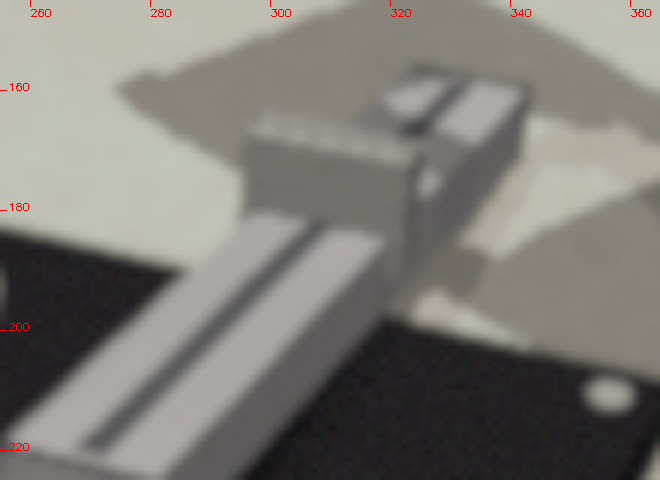

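>>> drive_tool([
  [0,0,0,0,0,1,0.3],
  [0,0,0,0,0,1,0.3],
  [0,0,0,0,0,1,0.3],
  [0,0,0,0,0,1,0.3],
  [0,0,0,0,0,1,0.3],
  [0,0,0,0,0,0.9,0.3],
  [0,0,0,0,-0.6,0.1,0.3],
  [0,0,0,0,-0.4,0,0.3],
  [0,0,0,0,0,0,0.3],
])

```text
t: 25.05
position: [0.4962, -0.2389, 0.0139]
tool_rot: [3.136, -0.115, -0.002]
wrist_force: [-0.5, 0.7, 1.1]
finger_gap: 0.299
```

```bash
python3 -c "
from h import *
goto([.4962,-.228,.011],UH[::-1]*[1,-1])
"
```

```text
t 25.05 pos [ 0.4962 -0.2389  0.0139] F [-0.49  0.65  1.14] gap 0.299
M cols [ 0.997 -0.073 -0.001] [-0.073 -0.997  0.004] [-0.001 -0.003 -1.   ]
turn(tool deg) [0.2  0.06 0.17] then shift units [-0.026 -0.362  0.097]
turn(tool deg) [-9.0000e-02  3.2000e-01 -1.7983e+02] then shift units [0.026 0.362 0.097]
```

Nudge about 3 mm back, release, look.

>>> drive_tool([
  [0,0,0,0,-0.25,0.05,0.3],
  [0,0,0,0,-0.12,0,0.3],
  [0,0,0,0,0,0,0.3],
  [0,0,0,0,0.3,0,0.3],
  [0,0,0,0,0,0,0.3],
  [0,0,0,0,0,0,0.3],
  [0,0,0,0,0,0,0.3],
])

```text
t: 25.92
position: [0.4956, -0.2379, 0.0113]
tool_rot: [3.136, -0.118, -0.004]
wrist_force: [0.1, 0.5, -0.8]
finger_gap: 0.304
```

```bash
python3 - <<'E'
from h import *
def rear(c):
    P=cloud(c); m=(P[...,1]>-.07)&(P[...,1]<.1)&(P[...,0]>.48)&(P[...,0]<.545)&(P[...,2]>.03)&(c["image"].astype(int).sum(2)>330)
    q=P[m]; q=q[q[:,2]>np.median(q[:,2])-.03]; w=q[:,0]-(.5079+.076*(q[:,1]+.08)); q=q[(abs(w)<.012)]
    k=np.polyfit(q[:,1],q[:,2],1); print("rear tilt",np.degrees(np.arctan(k[0])).round(2),"zmax",np.percentile(q[:,2],98).round(4),"ymax",np.percentile(q[:,1],99).round(4))
c=cam("scene"); rear(c); print(r.state()["position"],r.state()["t"])
crop(c,'n_scene.png',125,120,335,275,3)
E
cat >> h.py <<'E'
def rear(c):
    P=cloud(c); m=(P[...,1]>-.07)&(P[...,1]<.13)&(P[...,0]>.48)&(P[...,0]<.545)&(P[...,2]>.03)&(c["image"].astype(int).sum(2)>330)
    q=P[m]; w=q[:,0]-(.5079+.076*(q[:,1]+.08)); q=q[(abs(w)<.012)]
    k=np.polyfit(q[:,1],q[:,2],1); print("rear tilt",np.degrees(np.arctan(k[0])).round(2),"zmax",np.percentile(q[:,2],98).round(4),"ymax",np.percentile(q[:,1],99).round(4))
E
```

```text
rear tilt -0.31 zmax 0.0483 ymax 0.0976
[ 0.49555957 -0.23793832  0.01130857] 25.975
```

View pics/n_scene.png

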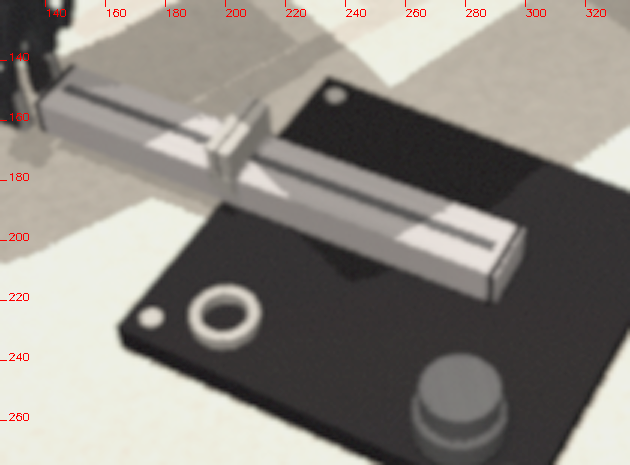

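>>> drive_tool([
  [0,0,0,0,-0.25,-0.4,0.3],
  [0,0,0,0,-0.2,0,0.3],
  [0,0,0,0,-0.2,0,0.3],
  [0,0,0,0,-0.2,0,0.3],
  [0,0,0,0,-0.2,0,0.3],
  [0,0,0,0,-0.1,0,0.3],
  [0,0,0,0,-0.05,0,0.3],
  [0,0,0,0,0,0,0.3],
  [0,0,0,0,0.5,0,0.3],
  [0,0,0,0,1,0,0.3],
  [0,0,0,0,1,-1,0.3],
  [0,0,0,0,0,-1,0.3],
])

```text
t: 27.48
position: [0.4926, -0.2791, 0.0842]
tool_rot: [3.136, -0.121, -0.003]
wrist_force: [-0.1, 0.1, -0.1]
finger_gap: 0.298
```

>>> drive_tool([
  [0,0,0,0,0.5,-1,0.3],
  [0,0,0,0,0,-1,0.3],
  [0,0,0,0,0,0,0.3],
])

```text
t: 27.85
position: [0.4928, -0.2929, 0.1458]
tool_rot: [3.134, -0.118, 0.002]
wrist_force: [1.2, -0.6, -0.3]
finger_gap: 0.298
```

```bash
python3 - <<'E'
from h import *
c,P=barcheck(); rear(c)
crop(c,'o_scene.png',135,120,335,270,4)
crop(cam('side'),'o_side.png',155,135,375,300,3)
E
```

```text
t 27.9 n 1081 447 z med 0.0453 tilt deg 0.15 ymin 1% [-0.1896 -0.1885] x at front 0.5116
rear tilt -4.34 zmax 0.0712 ymax 0.1234
```

View pics/o_scene.png

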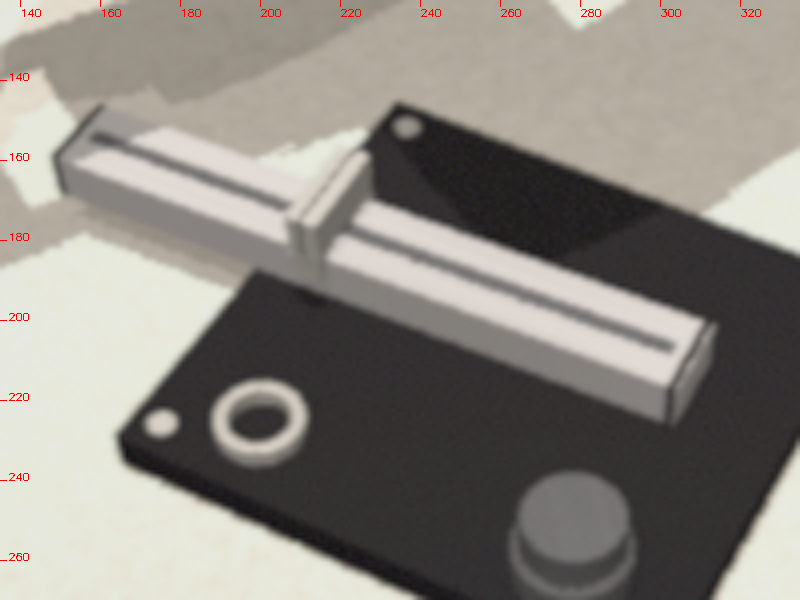

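View pics/o_side.png

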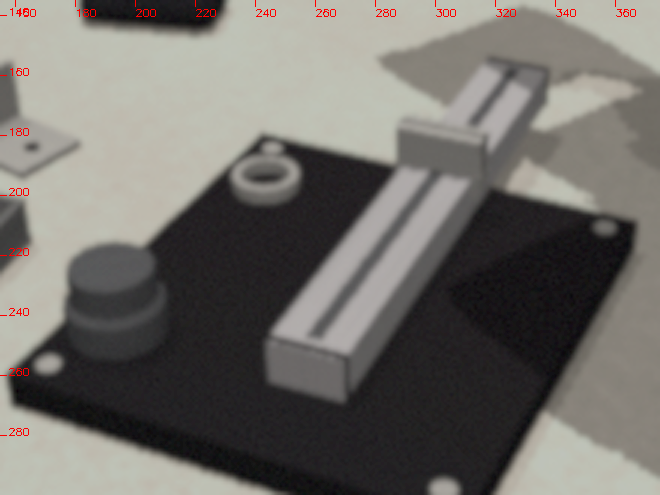

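```bash
python3 - <<'E'
from h import *
c=cam("scene")
A=lambda p,z:onz(c,p[0]/4+135,p[1]/4+120,z)
F=(A((103,105),.045)+A((57,157),.045))/2;B=(A((713,322),.045)+A((668,388),.045))/2;K=(A((356,152),.07)+A((299,216),.07))/2
L=np.linalg.norm((B-F)[:2]); u=(B-F)[:2]/L; s=(K-F)[:2]@u
print(F,B,K,L,s,s/L*.32)
E
```

```text
[ 0.50039688 -0.18492151  0.045     ] [0.52264557 0.12762644 0.045     ] [ 0.50962553 -0.04953286  0.07      ] 0.3133388357930382 0.13570220174991587 0.13858704890527937
```

```bash
python3 -c "
from bench import r
print(r.sign_off())"
```

```text
the job is handed in; nothing more can be done
None
```

I tipped the boom over the right-hand edge, slid the rider to the edge, and pushed the boom back until it lay flat. I handed it in at about 28 s of the 72 s allowed; the hand-in gave no verdict.

- **Finding the balance point:** I nudged the boom out in 4.5 mm steps, letting go each time. At one stop it rocked to about 1.3° and settled back. A further 2 mm made it tip on its own and stay at 8° (0.14 rad), with about 142 mm of its front end over the edge.
- **Setting the rider:** With the boom still tipped, I pushed the rider until the scene camera put its line 0–1 mm past the edge. The TCP reckoning said about 3 mm past. The boom did not measurably shift while I did this.
- **Pushing back:** The boom lay flat again after a 4–5 mm push from the front end. That fits the balance point being right at the edge. I then pushed it about 30 mm further back for stability.

**Last checks:**
- The overhanging part of the boom is flat at 0.15°, with its top at 45 mm.
- The gripper is clear of everything, and the things on the plate look undisturbed. I did not measure the other bench things.
- The rider is about 139 mm from the front end. The estimated balance point is about 141 mm, so they agree to 2–4 mm.

**What disagreed:**
- The side camera, which sees this direction poorly, put the rider several mm further forward than the scene camera did.
- The visible plate rim was 2–3 mm off the edge line I had worked out from the screws.
- The final rear-slope reading of −4.3° is not valid, because it included points on the rider. The picture shows the boom flat.

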